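Line up the lab bottles by size beside the burner

ROBOT

A 7-joint arm with a two-finger parallel gripper is mounted at the origin on the work surface. World frame = base frame: x ahead of the robot, y to its left, z up, the work surface at z = 0. Lengths are in m, angles in rad, forces in N, time in s.
With the tool pointing down it reaches from about 0.4 to 0.925 m from the base axis. Payload 5.6 kg.
Tool frame: the origin (TCP) lies at the very end of the fingers, on their centre line; the grasp point (between the pads) lies 19 mm behind it; z points along the fingers, y is the line along which they close (so a half turn about z gives the same grasp; the last joint's range is limited). The gripper opens to 85 mm and grips with 20 to 120 N. Pads are 22 mm wide; open, the fingers measure 114 mm over their backs; the gripper's body (76 mm by 85 mm) begins 54 mm behind the grasp point. The pads swing forward as they close: fully open they stand 13 mm farther back than shut.
Start: joints at [-1.357, 0.468, -0.012, 1.603, 0.006, 1.071, -0.056], TCP at [0.165, 0.629, 0.231] pointing down, gripper open.
Joint ranges: [-2.53, 2.53], [-0.31, 2.02], [-1.57, 1.55], [0.28, 2.44], [-1.29, 4.43], [0.15, 1.84], [-2.92, 2.92]. Speed limits (rad/s): [2.57, 2.57, 3.14, 3.14, 3.14, 3.14, 3.14].

INTERFACE

Orientations are given as a unit quaternion [w, x, y, z].
In Python, from bench import manip gives the robot as it stands.
- The arm moves only by the shell command python3 -m jog 'ROWS' [FORCE]. ROWS is JSON, a list of rows, each a list of 3 entries, a list of its own where there are three numbers: the turn, a rotation vector about the tool's x, y, z as a fraction of full scale, then the shift along the tool's x, y, z as a fraction of full scale, then the finger opening in mm, from 0 to 85.4. In form: [[[rx, ry, rz], [tx, ty, tz], claw], ...]. A call has 1 to 12 rows; each row shifts and turns the commanded pose from where the row before left it, along the tool's axes as they then stand; what a row does not reach is not made up. Full scale, the value 1, is 0.03 m for a shift and 0.15 rad for a turn. A row lasts 1/8 s, in which the tool goes at most 62.5 mm and 10.7 degrees, less where a joint would pass 70% of its speed; a pose out of reach is approached as far as the arm can. A call with a number of a shift or a turn outside -1 to 1 is refused whole. A call with a gripper value outside its range is refused whole. The fingers move at their own pace and stop on an object; FORCE is the grip in N (left out, the last holds). Time passes only in rows, so rows that do not move let the fingers close. It gives the time, the measured TCP pose, the force, the opening and the grip force at its end, in the units of the state.
- manip.get_state(): the state, without advancing time (a new reading comes with each control period).
- manip.grab_frame(name): name is "scene" or "side" or "wrist"; returns the picture (480x640x3 uint8, red, green, blue); there is no depth.
- manip.camera_params(name): a dict with "camera_matrix" (3x3 intrinsics, pixels), "distortion" ([k1, k2, p1, p2, k3] as OpenCV has them; the pictures are not rectified), "world_to_cam" (4x4, takes a point from world to camera coordinates). Camera axes: x right, y up, looking along -z (the intrinsics and any distortion apply to the point x, -y, -z); pixel columns grow to the right and rows downward; lengths in m; the calibration is good to about 2 mm. A picture is of the moment at which its call begins: read the wrist's pose just before it. camera_params takes no time and is no camera call; for the wrist camera it gives the pose at the moment of the call.
- manip.sign_off(): hands the job in; it is judged then, once.
Trained networks look in the newest picture that a camera, given by its name, has taken for a name from the list of things; names that differ only in an ending like _2 or _b are one class to them, and where a whole thing is asked for, a point or a joint stands for the part that bears it (a point fixed in the world has none). Each returns a list of dicts, best first, with "conf" (0 to 1); they miss things now and then, are a little off and sometimes report something else, mostly with a low value. They report only what shows in the picture. A call takes as long as a camera call.
- manip.trace(target, camera): "region" (480x640 bool, what is visible of it) and "rect" ([left, top, right, bottom] in pixels, round what is visible of it).
The state is a dict: "t": time; "q": joint angles; "joint_velocities": joint speeds; "joint_torque": joint torques, N m; "tool_pos": TCP position; "ee_rot": TCP orientation; "ft_force": force on the tool from outside, world axes, zero at the start; "torque": the same for the moment, N m; "gripper_width": opening from 0.0 (shut) to 1.0 (fully open); "gripper_force": force on a finger pad.
Only numpy, scipy, OpenCV 4.12 (cv2) and the standard library are available. Lean on these libraries where they do the work, as an engineer would, in place of code of your own. Each camera call takes 0.05 s, during which the arm holds its last target. There are 200 camera calls.

TASK

Set the four blue-capped glass bottles out on the row of round coasters in order of size: the tallest on the coaster next to the burner, then each next smaller one, down to the smallest beside the beaker. Stand each upright in the middle of its own coaster, knock no bottle over, and leave the burner and the beaker where they stand.

Things in the scene. Friction and masses are not known exactly. Their poses are not given: they have to be found in the camera images.
- bottle_p_mid (a point): The smallest of four clear-glass laboratory bottles with a plain paper label band and a blue screw cap: 56 mm tall over the cap, round, 36 mm across; its glass wall is straight from the foot up to 40 mm, then a shoulder narrows to the cap, which is 24 mm across and takes up the top 10 mm. Loose, 40 to 310 g, starts upright on the bare table near the robot. This point is on its axis, half-way up (28 mm above its foot); z is up along its axis.
- bottle_q_mid (a point): The second smallest of four clear-glass laboratory bottles with a plain paper label band and a blue screw cap: 72 mm tall over the cap, round, 44 mm across; its glass wall is straight from the foot up to 52 mm, then a shoulder narrows to the cap, which is 29 mm across and takes up the top 13 mm. Loose, 40 to 310 g, starts upright on the bare table near the robot. This point is on its axis, half-way up (36 mm above its foot); z is up along its axis.
- bottle_r_mid (a point): The second largest of four clear-glass laboratory bottles with a plain paper label band and a blue screw cap: 88 mm tall over the cap, round, 52 mm across; its glass wall is straight from the foot up to 63 mm, then a shoulder narrows to the cap, which is 34 mm across and takes up the top 16 mm. Loose, 40 to 310 g, starts upright on the bare table near the robot. This point is on its axis, half-way up (44 mm above its foot); z is up along its axis.
- bottle_s_mid (a point): The largest of four clear-glass laboratory bottles with a plain paper label band and a blue screw cap: 104 mm tall over the cap, round, 60 mm across; its glass wall is straight from the foot up to 75 mm, then a shoulder narrows to the cap, which is 40 mm across and takes up the top 19 mm. Loose, 40 to 310 g, starts upright on the bare table near the robot. This point is on its axis, half-way up (52 mm above its foot); z is up along its axis.
- coaster_a: One of four alike round black rubber coasters (70 mm across, 3 mm thick, a thin grey circle on top), fixed in a straight row, 85 mm from centre to centre, along a white bench mat 110 mm wide, 560 mm long and 4 mm thick that is fixed on the table. Origin at the centre of its underside; its top is 3 mm above that and 7 mm above the table. The letters do not follow the order in the row.
- coaster_b: One of four alike round black rubber coasters (70 mm across, 3 mm thick, a thin grey circle on top), fixed in a straight row, 85 mm from centre to centre, along a white bench mat 110 mm wide, 560 mm long and 4 mm thick that is fixed on the table. Origin at the centre of its underside; its top is 3 mm above that and 7 mm above the table. The letters do not follow the order in the row.
- coaster_c: One of four alike round black rubber coasters (70 mm across, 3 mm thick, a thin grey circle on top), fixed in a straight row, 85 mm from centre to centre, along a white bench mat 110 mm wide, 560 mm long and 4 mm thick that is fixed on the table. Origin at the centre of its underside; its top is 3 mm above that and 7 mm above the table. The letters do not follow the order in the row.
- coaster_d: One of four alike round black rubber coasters (70 mm across, 3 mm thick, a thin grey circle on top), fixed in a straight row, 85 mm from centre to centre, along a white bench mat 110 mm wide, 560 mm long and 4 mm thick that is fixed on the table. Origin at the centre of its underside; its top is 3 mm above that and 7 mm above the table. The letters do not follow the order in the row.
- burner: Bench burner: grey round foot 76 mm across and 14 mm high with a slim upright steel tube, 140 mm tall in all. Loose, heavy; stands on the white mat at one end of the row (either end), in line with the coasters, 105 mm from the centre of the nearest one. Origin at the centre of its foot's underside, z up.
- beaker: Empty open glass beaker, 68 mm across and 80 mm tall. Loose; stands on the mat at the other end of the row, in line, 105 mm from the nearest coaster's centre. Origin at the centre of its underside, z up.

How it is judged:
By the outcome, as a careful person would: the job done as asked, in the order asked, and still so for the second after the job is handed in, with the robot touching nothing.
It also fails if it takes over 93 s, if anything falls off the work surface, if the arm or the gripper's body presses on something with over 40 N, if the wrist force passes 120 N, or if a joint passes its speed limit or range.

## Working session

There is one attempt and no reset: what is moved stays moved. The work goes in short steps, Python scripts to look and compute and a shell command to move; the robot and the scene stay as the last step left them, time stands still between calls to the robot, and variables do not carry over. Pictures are saved under pics/ and viewed, at most 14 in all, crops included, and the job is handed in when it is done.

```bash
mkdir -p pics; ls; python3 - <<'E'
from bench import manip
import cv2
s=manip.get_state();print({k:s[k] for k in('t','tool_pos','ee_rot','gripper_width')})
a=manip.grab_frame("scene");b=manip.grab_frame("side")
cv2.imwrite("pics/a.png",a[:,:,::-1]);cv2.imwrite("pics/b.png",b[:,:,::-1])
for c in("scene","side"):
  p=manip.camera_params(c);print(c,p)
  for n in("bottle_p_mid","bottle_q_mid","bottle_r_mid","bottle_s_mid","coaster_a","burner","beaker"):
    for d in manip.trace(n,c):print(c,n,round(d["conf"],2),[int(v) for v in d["rect"]])
E
```

```text
pics
{'t': 0.0, 'tool_pos': array([0.16499437, 0.62812064, 0.23031737]), 'ee_rot': array([-4.94085220e-05,  1.28071333e-01,  9.91764551e-01, -8.98180219e-04]), 'gripper_width': 0.9956142360915499}
scene {'camera_matrix': array([[519.41556694,   0.        , 312.23394611],
       [  0.        , 519.41556694, 236.91804671],
       [  0.        ,   0.        ,   1.        ]]), 'distortion': array([0.0468627, 0.       , 0.       , 0.       , 0.       ]), 'world_to_cam': array([[ 0.66649722,  0.74546797, -0.00767789, -0.36333395],
       [-0.61618821,  0.5566513 ,  0.55718167,  0.29934938],
       [ 0.419635  , -0.36662901,  0.83035512, -1.1609424 ],
       [ 0.        ,  0.        ,  0.        ,  1.        ]])}
scene bottle_q_mid 0.8 [291, 163, 317, 204]
scene bottle_r_mid 0.57 [342, 106, 371, 150]
scene bottle_s_mid 0.76 [220, 201, 258, 259]
scene bottle_s_mid 0.43 [122, 274, 149, 302]
scene coaster_a 0.97 [381, 219, 422, 250]
scene coaster_a 0.88 [267, 299, 309, 334]
scene coaster_a 0.88 [345, 242, 387, 276]
scene coaster_a 0.58 [312, 269, 349, 309]
scene burner 0.83 [212, 311, 263, 380
[... 458 characters left out ...]
199163,  0.49282782,  0.75531714, -0.64702576],
       [ 0.        ,  0.        ,  0.        ,  1.        ]])}
side bottle_p_mid 0.67 [457, 171, 481, 207]
side bottle_q_mid 0.7 [325, 282, 353, 329]
side bottle_q_mid 0.51 [307, 180, 346, 211]
side bottle_r_mid 0.79 [258, 369, 298, 425]
side bottle_r_mid 0.57 [134, 272, 191, 339]
side bottle_r_mid 0.28 [238, 229, 283, 266]
side bottle_s_mid 0.82 [376, 196, 418, 264]
side bottle_s_mid 0.56 [278, 208, 316, 236]
side coaster_a 0.92 [278, 207, 317, 235]
side coaster_a 0.87 [239, 229, 279, 268]
side coaster_a 0.73 [309, 182, 347, 210]
side coaster_a 0.68 [198, 262, 244, 294]
side burner 0.91 [342, 106, 382, 182]
side beaker 0.7 [137, 271, 189, 336]
```

View pics/a.png

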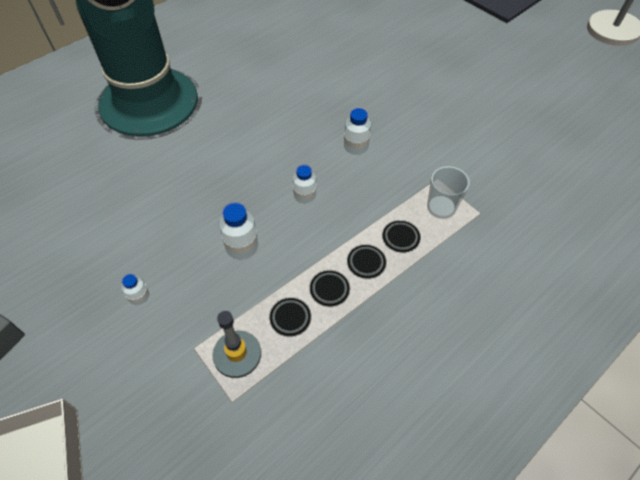

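View pics/b.png

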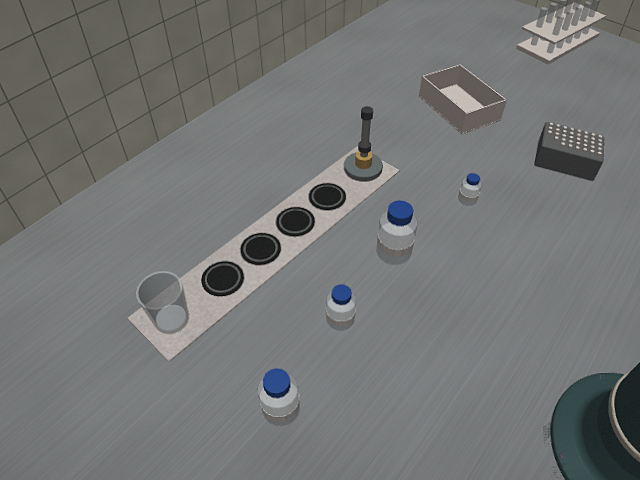

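The scene view shows bottles p (133,287), s (238,228), q (305,180) and r (357,128). The coasters run from (290,317) to (402,236), with the burner at (236,350) and the beaker at (448,190). The side view agrees: p (471,186), s (397,228), q (341,303), r (278,392). Next I'll fit the caps and coasters.

```bash
cat > h.py <<'E'
from bench import manip
import cv2,numpy as np
from scipy.optimize import least_squares
D=dict(p=(.056,.024,.010),q=(.072,.029,.013),r=(.088,.034,.016),s=(.104,.040,.019))
TH=np.linspace(0,2*np.pi,40)
def proj(P,c):
    p=c if isinstance(c,dict) else manip.camera_params(c)
    T=np.diag([1,-1,-1,1.])@p["world_to_cam"]
    return cv2.projectPoints(np.float64(P),cv2.Rodrigues(T[:3,:3])[0],T[:3,3],p["camera_matrix"],p["distortion"])[0][:,0]
def ring(x,y,z,d):return np.c_[x+d/2*np.cos(TH),y+d/2*np.sin(TH),TH*0+z]
def cen(P,c):
    m=cv2.moments(cv2.convexHull(np.float32(proj(P,c))));return np.array([m['m10'],m['m01']])/m['m00'],m['m00']
def cap(n,x,y,z0=0):
    H,d,h=D[n];return np.r_[ring(x,y,z0+H,d),ring(x,y,z0+H-h,d)]
def blobs(img):
    hsv=cv2.cvtColor(img,cv2.COLOR_RGB2HSV);m=cv2.inRange(hsv,(105,150,60),(130,255,255))
    k,_,st,ce=cv2.connectedComponentsWithStats(m);return [(ce[i],st[i,4]) for i in range(1,k) if st[i,4]>40]
def solve(f,obs,x0=(.5,.3)):
    # f(x,y)->points; obs: list of (cam,centroid)
    g=lambda v:np.concatenate([cen(f(*v),c)[0]-o for c,o in obs])
    r=least_squares(g,x0);return r.x,np.abs(r.fun).max()
E
python3 - <<'E'
from h import *
cams={c:manip.camera_params(c) for c in("scene","side")}
im={c:manip.grab_frame(c) for c in cams}
B={c:blobs(im[c]) for c in cams}
app=dict(p=((133,282),(473,180)),s=((235,214),(400,212)),q=((304,172),(341,293)),r=((358,117),(276,382)))
for n,a in app.items():
    obs=[]
    for (c,k),q in zip(cams.items(),a):
        o=min(B[c],key=lambda b:np.hypot(*(b[0]-q)));obs.append((k,o[0]));ar=o[1];
    f=lambda x,y:cap(n,x,y)
    v,r=solve(f,obs);print(n,v.round(4),'|',[solve(f,[o])[0].round(4) for o in obs],'px',r.round(2),ar,cen(f(*v),cams['side'])[1])
C=[]
for c,k in cams.items():
    L=[d for d in manip.trace("coaster_a",c) if d["conf"]>.4][:4]
    P=[]
    for d in L:
        m=cv2.moments(d["region"].astype(np.uint8),True);o=np.array([m['m10'],m['m01']])/m['m00']
        P.append(solve(lambda x,y:ring(x,y,.007,.07),[(k,o)])[0])
    P=np.array(sorted(P,key=lambda p:-p[1]));print(c,P.round(4).tolist(),np.linalg.norm(np.diff(P,axis=0),axis=1));C.append(P)
    for t,z,dd in(("burner",.14,.0),("beaker",.08,.068)):
        d=manip.trace(t,c)[0];m=cv2.moments(d["region"].astype(np.uint8),True);o=np.array([m['m10'],m['m01']])/m['m00']
        f=(lambda x,y:np.r_[ring(x,y,.004,.068),ring(x,y,.084,.068)]) if t=="beaker" else (lambda x,y:np.r_[ring(x,y,.004,.076),ring(x,y,.018,.076),ring(x,y,.144,.02)])
        print(t,solve(f,[(k,o)])[0].round(3))
M=np.mean(C,0);m=M.mean(0);u=np.linalg.svd(M-m)[2][0];u*=np.sign(u@(M[-1]-M[0]))
print([ (m+u*.085*i).round(4).tolist() for i in(-1.5,-.5,.5,1.5)],'ends',(m-u*.2325).round(3),(m+u*.2325).round(3),'dir deg',np.degrees(np.arctan2(u[1],u[0])))
E
```

```text
p [ 0.4041 -0.2716] | [array([ 0.4022, -0.271 ]), array([ 0.4053, -0.273 ])] px 0.98 105 150.85422133887187
s [ 0.4403 -0.0796] | [array([ 0.4386, -0.0783]), array([ 0.4419, -0.0814])] px 1.09 475 585.9999999641441
q [0.4288 0.0834] | [array([0.4267, 0.0852]), array([0.4299, 0.0824])] px 1.17 292 365.09006194164976
r [0.4036 0.248 ] | [array([0.4009, 0.2506]), array([0.4043, 0.2476])] px 1.34 573 685.770064859651
scene [[0.622, 0.1485], [0.6174, 0.0644], [0.6127, -0.0208], [0.6092, -0.1064]] [0.08423066 0.08528662 0.08568013]
burner [0.438 0.076]
beaker [0.624 0.259]
side [[0.6229, 0.1488], [0.6175, 0.0642], [0.6132, -0.02], [0.6093, -0.105]] [0.08475185 0.08434413 0.08507407]
burner [ 0.597 -0.201]
beaker [0.633 0.251]
[[0.6222, 0.1491], [0.6177, 0.0642], [0.6133, -0.0207], [0.6089, -0.1056]] ends [0.628 0.254] [ 0.603 -0.21 ] dir deg -92.98571291078433
```

```bash
cat > go.py <<'E'
import sys
from bench import manip
import numpy as np
from scipy.spatial.transform import Rotation as R
G=dict(r=(.4036,.248),s=(.4403,-.0796),q=(.4288,.0834),p=(.4041,-.2716),
 P=(.6222,.1491),Q=(.6177,.0642),S=(.6089,-.1056),T=(.6133,-.0207))
Rt=R.from_matrix(np.c_[[.0523,.9986,0],[.9986,-.0523,0],[0,0,-1]])
def go(x,y,z):
    s=manip.get_state();q=s["ee_rot"];r=R.from_quat([q[1],q[2],q[3],q[0]])
    print('t',round(s['t'],2),'pos',s['tool_pos'].round(4),'F',s['ft_force'].round(1),'turn u',((r.inv()*Rt).as_rotvec()/.15).round(2),
     'shift u',(r.inv().apply(np.array([x,y,z])-s['tool_pos'])/.03).round(2),'w',round(s['gripper_width']*85.4,1),'gf',round(float(s['gripper_force']),1))
if len(sys.argv)>2: go(*G[sys.argv[1]],float(sys.argv[2]))
E
python3 -m jog '[[[0,0,0.76],[0,0,0.25],85],[[0,0,0.76],[0,0,0.25],85],[[0,0,0.76],[0,0,0.25],85],[[0,0,0.76],[0,0,0.25],85],[[0,0,0.76],[0,0,0.25],85],[[0,0,0.76],[0,0,0.25],85],[[0,0,0.76],[0,0,0.25],85],[[0,0,0.76],[0,0,0.25],85],[[0,0,0.76],[0,0,0.25],85],[[0,0,0.76],[0,0,0.25],85],[[0,0,0.76],[0,0,0.25],85],[[0,0,0.76],[0,0,0.25],85]]' 60; python3 go.py r .14
```

```text
t: 2.7
tool_pos: [0.165, 0.6288, 0.1411]
ee_rot: [-0.0, 0.727, 0.686, 0.0]
ft_force: [-0.9, -0.9, 0.9]
gripper_width: 0.994
gripper_force: 0.0
t 2.7 pos [0.165  0.6288 0.1411] F [-0.9 -0.9  0.9] turn u [ 0.   -0.   -0.04] shift u [-12.21   8.67   0.03] w 84.9 gf 0.0
```

```bash
python3 -m jog '[[[0,0,0],[-0.95,0.7,0],85],[[0,0,0],[-0.95,0.7,0],85],[[0,0,0],[-0.95,0.7,0],85],[[0,0,0],[-0.95,0.7,0],85],[[0,0,0],[-0.95,0.7,0],85],[[0,0,0],[-0.95,0.7,0],85],[[0,0,0],[-0.95,0.7,0],85],[[0,0,0],[-0.95,0.7,0],85],[[0,0,0],[-0.95,0.7,0],85],[[0,0,0],[-0.95,0.7,0],85],[[0,0,0],[-0.95,0.7,0],85]]' ; python3 go.py r .14
```

```text
t: 4.08
tool_pos: [0.3795, 0.3024, 0.1416]
ee_rot: [-0.0, 0.726, 0.688, 0.0]
ft_force: [-0.0, -0.3, 0.6]
gripper_width: 0.999
gripper_force: 0.0
t 4.08 pos [0.3795 0.3024 0.1416] F [-0.  -0.3  0.6] turn u [ 0.   -0.   -0.01] shift u [-1.77  0.9   0.05] w 85.3 gf 0.0
```

```bash
python3 -m jog '[[[0,0,0],[-0.9,0.45,0],85],[[0,0,0],[-0.87,0.45,0],85],[[0,0,0],[0,0,0],85]]' ; python3 go.py r .025; python3 - <<'E'
from h import *
k=manip.camera_params("wrist");a=manip.grab_frame("wrist")
cv2.imwrite("pics/w.png",a[:,:,::-1])
for o in blobs(a):
  v,r=solve(lambda x,y:cap('r',x,y),[(k,o[0])],(.4036,.248));print(o,v.round(4),cen(cap('r',*v),k))
E
```

```text
t: 4.45
tool_pos: [0.4039, 0.2468, 0.1416]
ee_rot: [0.0, 0.727, 0.686, 0.0]
ft_force: [-1.0, 0.3, 0.1]
gripper_width: 0.996
gripper_force: 0.0
t 4.45 pos [0.4039 0.2468 0.1416] F [-1.   0.3  0.1] turn u [ 0.    0.   -0.04] shift u [ 0.04 -0.02  3.89] w 85.0 gf 0.0
(array([319.01653804, 255.62881294]), np.int32(2721)) [0.4028 0.2473] (array([319.01653909, 255.62881388]), 3040.7806047382765)
```

View pics/w.png

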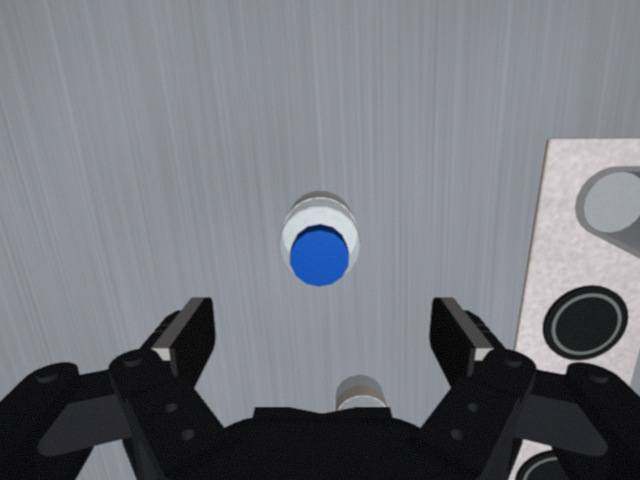

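The wrist view has the cap at (319,256), midway between the pads at 213 and 432. It agrees with the fit to about 1 mm, so I'll descend and grip.

```bash
python3 -m jog '[[[0,0,0],[0,0,0.8],85],[[0,0,0],[0,0,0.8],85],[[0,0,0],[0,0,0.8],85],[[0,0,0],[0,0,0.8],85],[[0,0,0],[0,0,0.4],85],[[0,0,0],[0,0,0.25],85],[[0,0,0],[0,0,0],40],[[0,0,0],[0,0,0],40],[[0,0,0],[0,0,0],40],[[0,0,0],[0,0,0],40],[[0,0,0],[0,0,0],40],[[0,0,0],[0,0,0],40]]' 50; python3 go.py r .14
```

```text
t: 6.0
tool_pos: [0.4033, 0.2491, 0.0267]
ee_rot: [-0.0, 0.726, 0.688, 0.001]
ft_force: [-0.6, -0.5, 7.0]
gripper_width: 0.593
gripper_force: 52.3
t 6.0 pos [0.4033 0.2491 0.0267] F [-0.6 -0.5  7. ] turn u [ 0.   -0.01 -0.01] shift u [-0.03  0.02 -3.78] w 50.6 gf 52.3
```

```bash
python3 -m jog '[[[0,0,0],[0,0,-0.3],40],[[0,0,0],[0,0,-0.7],40],[[0,0,0],[0,0,-0.8],40],[[0,0,0],[0,0,-0.7],40],[[0,0,0],[0,0,-0.5],40],[[0,0,0],[0,0,0],40]]'; python3 go.py T .034
```

```text
t: 6.75
tool_pos: [0.4035, 0.2492, 0.1168]
ee_rot: [-0.0, 0.726, 0.688, 0.001]
ft_force: [-0.8, 0.4, -2.0]
gripper_width: 0.595
gripper_force: 52.4
t 6.75 pos [0.4035 0.2492 0.1168] F [-0.8  0.4 -2. ] turn u [ 0.01 -0.01 -0.01] shift u [-8.61  7.46  2.76] w 50.8 gf 52.4
```

```bash
python3 -m jog '[[[0,0,0],[-0.4,0.35,0],40],[[0,0,0],[-0.8,0.7,0],40],[[0,0,0],[-0.8,0.7,0],40],[[0,0,0],[-0.8,0.7,0],40],[[0,0,0],[-0.8,0.7,0],40],[[0,0,0],[-0.9,0.75,0],40],[[0,0,0],[-0.9,0.75,0],40],[[0,0,0],[-0.8,0.7,0],40],[[0,0,0],[-0.8,0.7,0],40],[[0,0,0],[-0.8,0.7,0],40],[[0,0,0],[-0.6,0.5,0],40],[[0,0,0],[-0.2,0.2,0],40]]'; python3 go.py T .034
```

```text
t: 8.25
tool_pos: [0.6123, -0.0234, 0.115]
ee_rot: [-0.0, 0.727, 0.687, -0.001]
ft_force: [0.3, 0.7, -2.3]
gripper_width: 0.596
gripper_force: 52.4
t 8.25 pos [ 0.6123 -0.0234  0.115 ] F [ 0.3  0.7 -2.3] turn u [-0.01  0.01 -0.03] shift u [0.09 0.03 2.7 ] w 50.9 gf 52.4
```

```bash
python3 -m jog '[[[0,0,0],[0.05,0,0.4],40],[[0,0,0],[0,0.03,0.7],40],[[0,0,0],[0,0,0.7],40],[[0,0,0],[0,0,0.5],40],[[0,0,0],[0,0,0.3],40],[[0,0,0],[0,0,0.1],40],[[0,0,0],[0,0,0],40]]'; python3 go.py T .034
```

```text
t: 9.12
tool_pos: [0.6134, -0.0197, 0.035]
ee_rot: [0.0, 0.726, 0.688, 0.0]
ft_force: [-0.5, -0.3, -1.8]
gripper_width: 0.597
gripper_force: 52.4
t 9.12 pos [ 0.6134 -0.0197  0.035 ] F [-0.5 -0.3 -1.8] turn u [ 0.   -0.   -0.01] shift u [-0.03 -0.    0.03] w 51.0 gf 52.4
```

Still held, about 1.5 mm above the coaster. I'll touch down, release and retreat.

```bash
python3 -m jog '[[[0,0,0],[0,0,0.04],40],[[0,0,0],[0,0,0.03],40],[[0,0,0],[0,0,0],40],[[0,0,0],[0,0,0],58],[[0,0,0],[0,0,0],85],[[0,0,0],[0,0,0],85],[[0,0,0],[0,0,0],85],[[0,0,0],[0,0,-0.3],85],[[0,0,0],[0,0,-0.9],85],[[0,0,0],[0,0,-0.9],85],[[0,0,0],[0,0,-0.9],85],[[0,0,0],[0,0,-0.6],85]]'; python3 go.py q .12
```

```text
t: 10.62
tool_pos: [0.6137, -0.0196, 0.1426]
ee_rot: [0.001, 0.726, 0.688, 0.001]
ft_force: [0.0, 0.4, -0.2]
gripper_width: 0.995
gripper_force: 0.0
t 10.62 pos [ 0.6137 -0.0196  0.1426] F [ 0.   0.4 -0.2] turn u [ 0.01 -0.   -0.01] shift u [ 3.1  -6.34  0.74] w 85.0 gf 0.0
```

```bash
python3 -m jog '[[[0,0,0],[0.39,-0.79,0],85],[[0,0,0],[0.39,-0.79,0],85],[[0,0,0],[0.39,-0.79,0],85],[[0,0,0],[0.39,-0.79,0],85],[[0,0,0],[0.39,-0.79,0],85],[[0,0,0],[0.39,-0.79,0],85],[[0,0,0],[0.39,-0.79,0],85],[[0,0,0],[0.37,-0.81,0.74],85],[[0,0,0],[0,0,0],85]]'; python3 go.py q .015; cat > chk.py <<'E'
from h import *
import sys
n=sys.argv[1];x,y=map(float,sys.argv[2:4]);z=float(sys.argv[4])
for c in sys.argv[5:]:
  k=manip.camera_params(c);a=manip.grab_frame(c);e,A=cen(cap(n,x,y,z),k)
  o=min(blobs(a),key=lambda b:np.hypot(*(b[0]-e)))
  print(c,'pix',o[0].round(1),o[1],'exp',e.round(1),A,'xy',solve(lambda x,y:cap(n,x,y,z),[(k,o[0])],(x,y))[0].round(4))
E
python3 chk.py q .4288 .0834 0 wrist; python3 chk.py r .6133 -.0207 .007 scene side
```

```text
t: 11.75
tool_pos: [0.4257, 0.0841, 0.1176]
ee_rot: [-0.001, 0.725, 0.689, -0.001]
ft_force: [0.1, -0.1, 0.0]
gripper_width: 0.991
gripper_force: 0.0
t 11.75 pos [0.4257 0.0841 0.1176] F [ 0.1 -0.1  0. ] turn u [-0.02  0.    0.  ] shift u [-0.02  0.12  3.42] w 84.6 gf 0.0
wrist pix [327.9 264.6] 2049 exp [327.  262.4] 2393.9049341559876 xy [0.4293 0.0821]
scene pix [331.  262.4] 330 exp [330.7 263.2] 420.50476613943465 xy [ 0.6125 -0.0194]
side pix [291.6 187.5] 283 exp [292.7 188.7] 368.87209561723284 xy [ 0.6167 -0.0217]
```

```bash
python3 -m jog '[[[0,0,0],[-0.03,0.1,0.6],85],[[0,0,0],[0,0,0.8],85],[[0,0,0],[0,0,0.8],85],[[0,0,0],[0,0,0.7],85],[[0,0,0],[0,0,0.35],85],[[0,0,0],[0,0,0.15],85],[[0,0,0],[0,0,0],32],[[0,0,0],[0,0,0],32],[[0,0,0],[0,0,0],32],[[0,0,0],[0,0,0],32],[[0,0,0],[0,0,0],32],[[0,0,0],[0,0,0],32]]' 50; python3 go.py q .12;  python3 -m jog '[[[0,0,0],[0,0,0],32],[[0,0,0],[0,0,-0.3],32],[[0,0,0],[0,0,-0.7],32],[[0,0,0],[0,0,-0.8],32],[[0,0,0],[0,0,-0.7],32],[[0,0,0],[0,0,-0.5],32],[[0,0,0],[0,0,0],32]]'; python3 go.py Q .022
```

```text
t: 13.4
tool_pos: [0.4313, 0.0827, 0.0173]
ee_rot: [-0.0, 0.726, 0.688, 0.0]
ft_force: [-2.8, -0.4, 6.0]
gripper_width: 0.504
gripper_force: 49.9
t 13.4 pos [0.4313 0.0827 0.0173] F [-2.8 -0.4  6. ] turn u [ 0.   -0.01 -0.01] shift u [ 0.02 -0.08 -3.42] w 43.0 gf 49.9
t: 14.28
tool_pos: [0.4319, 0.0829, 0.1076]
ee_rot: [0.0, 0.726, 0.688, 0.001]
ft_force: [-0.5, 0.5, -0.8]
gripper_width: 0.503
gripper_force: 51.0
t 14.28 pos [0.4319 0.0829 0.1076] F [-0.5  0.5 -0.8] turn u [ 0.02 -0.01 -0.01] shift u [-0.3   6.21  2.87] w 43.0 gf 51.0
```

```bash
python3 -m jog '[[[0,0,0],[0,0.3,0],32],[[0,0,0],[-0.03,0.7,0],32],[[0,0,0],[-0.05,0.8,0],32],[[0,0,0],[-0.05,0.9,0],32],[[0,0,0],[-0.05,0.9,0],32],[[0,0,0],[-0.05,0.9,0],32],[[0,0,0],[-0.05,0.8,0],32],[[0,0,0],[0,0.6,0],32],[[0,0,0],[0,0.3,0],32],[[0,0,0],[0,0,0.5],32],[[0,0,0],[0,0,0.8],32],[[0,0,0],[0,0,0]  ,32]]'; python3 go.py Q .0243
```

```text
t: 15.78
tool_pos: [0.6136, 0.064, 0.0647]
ee_rot: [-0.002, 0.726, 0.688, -0.002]
ft_force: [-0.3, 0.2, -0.0]
gripper_width: 0.503
gripper_force: 51.0
t 15.78 pos [0.6136 0.064  0.0647] F [-0.3  0.2 -0. ] turn u [-0.04  0.01 -0.01] shift u [0.02 0.14 1.34] w 42.9 gf 51.0
```

```bash
python3 -m jog '[[[0,0,0],[0,0,0.5],32],[[0,0,0],[0,0,0.5],32],[[0,0,0],[0,0,0.25],32],[[0,0,0],[0,0,0.1],32],[[0,0,0],[0,0,0],32],[[0,0,0],[0,0,0],32]]'; python3 go.py Q .0243
```

```text
t: 16.52
tool_pos: [0.6169, 0.0641, 0.0275]
ee_rot: [0.0, 0.726, 0.688, 0.0]
ft_force: [0.2, -0.3, -1.4]
gripper_width: 0.503
gripper_force: 51.0
t 16.52 pos [0.6169 0.0641 0.0275] F [ 0.2 -0.3 -1.4] turn u [ 0.01 -0.   -0.01] shift u [0.01 0.03 0.11] w 42.9 gf 51.0
```

```bash
python3 -m jog '[[[0,0,0],[0,0.03,0.05],32],[[0,0,0],[0,0,0.04],32],[[0,0,0],[0,0,0],32],[[0,0,0],[0,0,0],50],[[0,0,0],[0,0,0],85],[[0,0,0],[0,0,0],85],[[0,0,0],[0,0,0],85],[[0,0,0],[0,0,-0.3],85],[[0,0,0],[0,0,-0.9],85],[[0,0,0],[0,0,-0.9],85],[[0,0,0],[0,0,-0.9],85],[[0,0,0],[0,0,-0.9],85]]'; python3 go.py s .15
```

```text
t: 18.02
tool_pos: [0.6175, 0.064, 0.1429]
ee_rot: [0.0, 0.726, 0.688, 0.0]
ft_force: [0.2, -0.7, -0.1]
gripper_width: 0.995
gripper_force: 0.0
t 18.02 pos [0.6175 0.064  0.1429] F [ 0.2 -0.7 -0.1] turn u [ 0.   -0.   -0.01] shift u [-5.1  -5.64 -0.24] w 85.0 gf 0.0
```

```bash
python3 -m jog '[[[0,0,0],[-0.64,-0.7,-0.2],85],[[0,0,0],[-0.64,-0.7,-0.2],85],[[0,0,0],[-0.64,-0.7,0],85],[[0,0,0],[-0.64,-0.7,0],85],[[0,0,0],[-0.64,-0.7,0],85],[[0,0,0],[-0.64,-0.7,0],85],[[0,0,0],[-0.64,-0.7,0],85],[[0,0,0],[-0.62,-0.7,0],85],[[0,0,0],[0,0,0],85],[[0,0,0],[0,0,0],85]]'; python3 go.py s .039; python3 chk.py s .4403 -.0796 0 wrist; python3 chk.py q .6177 .0642 .007 scene side
```

```text
t: 19.27
tool_pos: [0.4423, -0.0793, 0.1539]
ee_rot: [0.0, 0.726, 0.688, 0.001]
ft_force: [0.4, 0.1, 0.8]
gripper_width: 0.994
gripper_force: 0.0
t 19.27 pos [ 0.4423 -0.0793  0.1539] F [0.4 0.1 0.8] turn u [ 0.01 -0.   -0.01] shift u [-0.01 -0.07  3.83] w 84.9 gf 0.0
wrist pix [318.6 260.5] 3792 exp [317.5 258.5] 4310.783570313128 xy [ 0.4408 -0.0808]
scene pix [370.1 239.2] 200 exp [369.7 240. ] 274.892258169828 xy [0.617  0.0658]
side pix [255.4 222. ] 227 exp [256.1 222.6] 286.49779454653617 xy [0.6195 0.064 ]
```

```bash
python3 -m jog '[[[0,0,0],[-0.03,-0.05,0.6],85],[[0,0,0],[0,0,0.9],85],[[0,0,0],[0,0,0.9],85],[[0,0,0],[0,0,0.7],85],[[0,0,0],[0,0,0.4],85],[[0,0,0],[0,0,0.2],85],[[0,0,0],[0,0,0.1],85],[[0,0,0],[0,0,0],50],[[0,0,0],[0,0,0],50],[[0,0,0],[0,0,0],50],[[0,0,0],[0,0,0],50],[[0,0,0],[0,0,0],50]]' 50; python3 go.py s .12;  python3 -m jog '[[[0,0,0],[0,0,0],50],[[0,0,0],[0,0,-0.3],50],[[0,0,0],[0,0,-0.7],50],[[0,0,0],[0,0,-0.8],50],[[0,0,0],[0,0,-0.7],50],[[0,0,0],[0,0,-0.5],50],[[0,0,0],[0,0,0],50]]'; python3 go.py S .046
```

```text
t: 20.92
tool_pos: [0.4404, -0.0805, 0.0401]
ee_rot: [0.0, 0.726, 0.688, 0.001]
ft_force: [-0.4, -0.4, 5.7]
gripper_width: 0.685
gripper_force: 52.9
t 20.93 pos [ 0.4404 -0.0805  0.0401] F [-0.4 -0.4  5.7] turn u [ 0.01 -0.   -0.01] shift u [ 0.03  0.   -2.66] w 58.5 gf 52.9
t: 21.8
tool_pos: [0.4405, -0.0804, 0.1303]
ee_rot: [0.001, 0.726, 0.688, 0.001]
ft_force: [0.1, 0.2, -1.7]
gripper_width: 0.688
gripper_force: 54.3
t 21.8 pos [ 0.4405 -0.0804  0.1303] F [ 0.1  0.2 -1.7] turn u [ 0.02 -0.   -0.01] shift u [-0.54  5.64  2.82] w 58.8 gf 54.3
```

```bash
python3 -m jog '[[[0,0,0],[-0.14,0.3,0],50],[[0,0,0],[-0.2,0.6,0],50],[[0,0,0],[-0.2,0.8,0],50],[[0,0,0],[0,0.9,0],50],[[0,0,0],[0,0.9,0],50],[[0,0,0],[0,0.8,0],50],[[0,0,0],[0,0.7,0],50],[[0,0,0],[0,0.45,0],50],[[0,0,0],[0,0.2,0],50],[[0,0,0],[0,0,0.4],50],[[0,0,0],[0,0,0.6],50],[[0,0,0],[0,0,0.4]  ,50]]'; python3 -m jog '[[[0,0,0],[0,0,0.5],50],[[0,0,0],[0,0,0.4],50],[[0,0,0],[0,0,0.25],50],[[0,0,0],[0,0,0.1],50],[[0,0,0],[0,0,0],50],[[0,0,0],[0,0,0],50]]';python3 go.py S .0471
```

```text
t: 23.3
tool_pos: [0.6068, -0.1056, 0.0854]
ee_rot: [-0.001, 0.726, 0.688, -0.001]
ft_force: [-0.3, 0.0, -1.6]
gripper_width: 0.685
gripper_force: 54.2
t: 24.05
tool_pos: [0.6086, -0.1059, 0.0503]
ee_rot: [0.0, 0.726, 0.688, 0.0]
ft_force: [0.5, -0.4, -1.7]
gripper_width: 0.687
gripper_force: 54.2
t 24.05 pos [ 0.6086 -0.1059  0.0503] F [ 0.5 -0.4 -1.7] turn u [ 0.01  0.   -0.01] shift u [0.01 0.01 0.11] w 58.7 gf 54.2
```

```bash
python3 -m jog '[[[0,0,0],[0,0,0.05],50],[[0,0,0],[0,0,0.04],50],[[0,0,0],[0,0,0],50],[[0,0,0],[0,0,0],66],[[0,0,0],[0,0,0],85],[[0,0,0],[0,0,0],85],[[0,0,0],[0,0,0],85],[[0,0,0],[0,0,-0.3],85],[[0,0,0],[0,0,-0.8],85],[[0,0,0],[0,0,-0.9],85],[[0,0,0],[0,0,-0.9],85],[[0,0,0],[0,0,-0.9],85]]'; python3 go.py p .12
```

```text
t: 25.55
tool_pos: [0.6083, -0.1059, 0.1627]
ee_rot: [0.0, 0.726, 0.688, 0.0]
ft_force: [0.3, 1.1, 0.9]
gripper_width: 0.995
gripper_force: 0.0
t 25.55 pos [ 0.6083 -0.1059  0.1627] F [0.3 1.1 0.9] turn u [ 0.   -0.   -0.01] shift u [-5.88 -6.5   1.42] w 85.0 gf 0.0
```

```bash
python3 -m jog '[[[0,0,0],[0,-0.9,0],85],[[0,0,0],[0,-0.9,0],85],[[0,0,0],[0,-0.9,0],85],[[0,0,0],[-0.8,-0.55,0],85],[[0,0,0],[-0.8,-0.55,0],85],[[0,0,0],[-0.8,-0.55,0],85],[[0,0,0],[-0.8,-0.55,0.3],85],[[0,0,0],[-0.8,-0.55,0.4],85],[[0,0,0],[-0.8,-0.55,0.4],85],[[0,0,0],[-0.8,-0.45,0.3],85],[[0,0,0],[-0.28,0,0],85],[[0,0,0],[0,0,0],85]]'; python3 go.py p .009; python3 chk.py p .4041 -.2716 0 wrist; python3 chk.py s .6089 -.1056 .007 scene side
```

```text
t: 27.05
tool_pos: [0.4063, -0.2719, 0.1197]
ee_rot: [0.001, 0.726, 0.687, 0.0]
ft_force: [0.0, 0.2, 0.1]
gripper_width: 0.991
gripper_force: 0.0
t 27.05 pos [ 0.4063 -0.2719  0.1197] F [0.  0.2 0.1] turn u [ 0.01  0.   -0.02] shift u [ 0.01 -0.08  3.69] w 84.6 gf 0.0
wrist pix [318.1 253.3] 1134 exp [317.4 251.6] 1385.9777739867568 xy [ 0.4045 -0.2727]
scene pix [287.7 287.3] 520 exp [287.6 288.8] 649.7876037256792 xy [ 0.6071 -0.104 ]
side pix [326.4 156.4] 385 exp [326.9 157.1] 471.00561267742887 xy [ 0.6107 -0.1064]
```

```bash
python3 -m jog '[[[0,0,0],[-0.02,-0.06,0.6],85],[[0,0,0],[0,0,0.9],85],[[0,0,0],[0,0,0.9],85],[[0,0,0],[0,0,0.7],85],[[0,0,0],[0,0,0.4],85],[[0,0,0],[0,0,0.17],85],[[0,0,0],[0,0,0],25],[[0,0,0],[0,0,0],25],[[0,0,0],[0,0,0],25],[[0,0,0],[0,0,0],25],[[0,0,0],[0,0,0],25],[[0,0,0],[0,0,0],25]]' 50; python3 go.py p .12;  python3 -m jog '[[[0,0,0],[0,0,0],25],[[0,0,0],[0,0,-0.3],25],[[0,0,0],[0,0,-0.7],25],[[0,0,0],[0,0,-0.9],25],[[0,0,0],[0,0,-0.9],25],[[0,0,0],[0,0,-0.9],25],[[0,0,0],[0,0,-0.8],25],[[0,0,0],[0,0,-0.5],25],[[0,0,0],[0,0,0],25]]'; python3 go.py P .017
```

```text
t: 28.7
tool_pos: [0.404, -0.2722, 0.0098]
ee_rot: [0.0, 0.726, 0.688, 0.0]
ft_force: [-0.1, 0.3, 4.5]
gripper_width: 0.405
gripper_force: 49.7
t 28.7 pos [ 0.404  -0.2722  0.0098] F [-0.1  0.3  4.5] turn u [ 0.01  0.   -0.01] shift u [ 0.02  0.01 -3.67] w 34.6 gf 49.7
t: 29.82
tool_pos: [0.4042, -0.2721, 0.1599]
ee_rot: [0.001, 0.726, 0.688, 0.001]
ft_force: [0.4, 0.7, 0.4]
gripper_width: 0.403
gripper_force: 49.8
t 29.82 pos [ 0.4042 -0.2721  0.1599] F [0.4 0.7 0.4] turn u [ 0.02  0.   -0.01] shift u [14.41  6.49  4.77] w 34.4 gf 49.8
```

```bash
python3 -m jog '[[[0,0,0],[0.4,0,0],25],[[0,0,0],[0.9,0,0],25],[[0,0,0],[0.9,0,0],25],[[0,0,0],[0.9,0,0],25],[[0,0,0],[0.9,0,0],25],[[0,0,0],[0.9,0,0],25],[[0,0,0],[0.9,0.4,0],25],[[0,0,0],[0.9,0.4,0],25],[[0,0,0],[0.9,0.4,0],25],[[0,0,0],[0.9,0.4,0],25],[[0,0,0],[0.9,0.4,0],25],[[0,0,0],[0.9,0.4,0],25]]'; python3 -m jog '[[[0,0,0],[0.7,0.7,0],25],[[0,0,0],[0.7,0.7,0],25],[[0,0,0],[0.7,0.7,0],25],[[0,0,0],[0.7,0.7,0],25],[[0,0,0],[0.7,0.7,0],25],[[0,0,0],[0.4,0.4,0],25],[[0,0,0],[0.2,0.2,0],25],[[0,0,0],[0,0,0],25],[[0,0,0],[0,0,0],25]]'; python3 go.py P .0168
```

```text
t: 31.32
tool_pos: [0.4914, 0.0342, 0.1578]
ee_rot: [-0.001, 0.726, 0.688, -0.001]
ft_force: [0.2, 0.2, -0.8]
gripper_width: 0.405
gripper_force: 49.9
t: 32.45
tool_pos: [0.6209, 0.1481, 0.1587]
ee_rot: [-0.0, 0.726, 0.687, -0.001]
ft_force: [-0.0, 0.7, -0.9]
gripper_width: 0.408
gripper_force: 49.9
t 32.45 pos [0.6209 0.1481 0.1587] F [-0.   0.7 -0.9] turn u [-0.01  0.   -0.02] shift u [0.04 0.04 4.73] w 34.8 gf 49.9
```

```bash
python3 -m jog '[[[0,0,0],[0.04,0.04,0.5],25],[[0,0,0],[0,0,0.9],25],[[0,0,0],[0,0,0.9],25],[[0,0,0],[0,0,0.8],25],[[0,0,0],[0,0,0.7],25],[[0,0,0],[0,0,0.5],25],[[0,0,0],[0,0,0.25],25],[[0,0,0],[0,0,0.1],25],[[0,0,0],[0,0,0],25],[[0,0,0],[0,0,0],25]]'; python3 go.py P .0168
```

```text
t: 33.7
tool_pos: [0.6234, 0.1501, 0.0202]
ee_rot: [0.0, 0.726, 0.688, 0.001]
ft_force: [0.2, 0.0, -0.4]
gripper_width: 0.403
gripper_force: 49.9
t 33.7 pos [0.6234 0.1501 0.0202] F [ 0.2  0.  -0.4] turn u [ 0.01 -0.   -0.01] shift u [-0.04 -0.04  0.11] w 34.4 gf 49.9
```

```bash
python3 -m jog '[[[0,0,0],[-0.02,-0.02,0.05],25],[[0,0,0],[0,0,0.04],25],[[0,0,0],[0,0,0],25],[[0,0,0],[0,0,0],42],[[0,0,0],[0,0,0],75],[[0,0,0],[0,0,0],85],[[0,0,0],[0,0,0],85],[[0,0,0],[0,0,-0.3],85],[[0,0,0],[0,0,-0.8],85],[[0,0,0],[0,0,-0.9],85],[[0,0,0],[0,0,-0.9],85],[[0,0,0],[0,0,-0.9],85]]';python3 -m jog '[[[0,0,0],[0,-0.9,-0.5],85],[[0,0,0],[0,-0.9,-0.5],85],[[0,0,0],[0,-0.9,0],85],[[0,0,0],[0,-0.9,0],85],[[0,0,0],[0,-0.9,0],85],[[0,0,0],[0,-0.9,0],85],[[0,0,0],[0,0,0],85],[[0,0,0],[0,0,0],85]]'; for a in "p .6222 .1491" "q .6177 .0642" "r .6133 -.0207" "s .6089 -.1056"; do python3 chk.py $a .007 scene side; done; python3 - <<'E'
from bench import manip
import cv2
cv2.imwrite("pics/f.png",manip.grab_frame("side")[90:370,90:470,::-1].repeat(2,0).repeat(2,1))
cv2.imwrite("pics/g.png",manip.grab_frame("scene")[:,:,::-1])
E
```

```text
t: 35.2
tool_pos: [0.6224, 0.1494, 0.1324]
ee_rot: [0.0, 0.726, 0.688, 0.0]
ft_force: [0.4, 0.3, -0.2]
gripper_width: 0.995
gripper_force: 0.0
t: 36.2
tool_pos: [0.4616, 0.1583, 0.1615]
ee_rot: [0.0, 0.726, 0.688, 0.001]
ft_force: [0.4, 0.5, -0.5]
gripper_width: 0.996
gripper_force: 0.0
scene pix [405.9 218.1] 112 exp [405.3 219. ] 169.37167151039466 xy [0.6217 0.1514]
side pix [215.9 258.4] 155 exp [217.  258.8] 208.37739929091185 xy [0.6242 0.1497]
scene pix [370.  239.2] 200 exp [369.7 240. ] 274.892258169828 xy [0.6169 0.0657]
side pix [215.9 258.5] 157 exp [256.1 222.6] 286.49779454653617 xy [0.6138 0.1561]
scene pix [331.1 262.4] 328 exp [330.7 263.2] 420.50476613943465 xy [ 0.6126 -0.0194]
side pix [326.4 156.6] 397 exp [292.7 188.7] 368.87209561723284 xy [ 0.6212 -0.1193]
scene pix [287.7 287.4] 518 exp [287.6 288.8] 649.7876037256792 xy [ 0.6071 -0.104 ]
side pix [326.4 156.6] 396 exp [326.9 157.1] 471.00561267742887 xy [ 0.6104 -0.1061]
```

View pics/f.png

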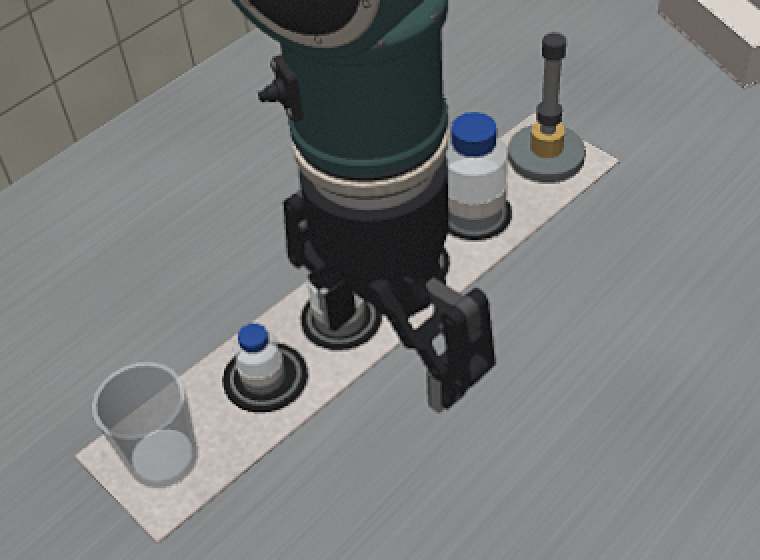

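View pics/g.png

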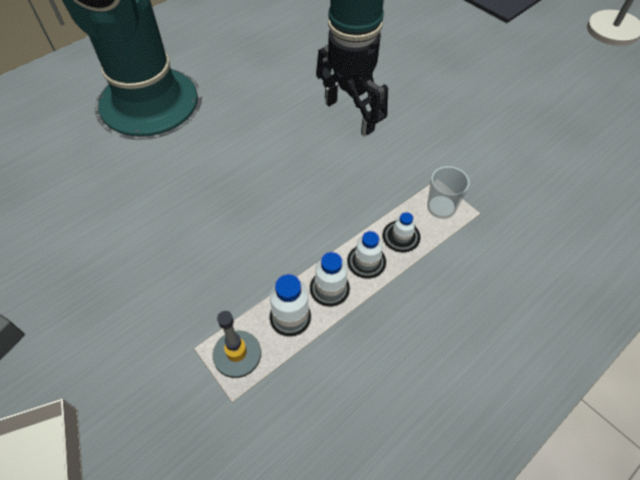

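The scene view shows all four bottles upright and centred on their coasters, tallest at (290,300) by the burner down to smallest at (404,228) by the beaker. The burner (236,350) and beaker (448,190) have not moved, and the arm is clear of everything.

```bash
python3 -c "
from bench import manip
print(manip.sign_off())"
```

```text
the job is handed in; nothing more can be done
None
```

I set all four bottles upright on their coasters, about 1–2 mm from centre by the cameras, tallest by the burner down to smallest by the beaker; the burner and beaker stayed put, and I handed it in at about 37 s.

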